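# Reload and start the dowel feeder

## Robot

A 6-joint arm with a two-finger parallel gripper is mounted at the origin on the work surface. World frame = base frame: x ahead of the robot, y to its left, z up, the work surface at z = 0. Lengths are in mm, angles in rad, forces in N, time in s.
With the tool pointing down it reaches from about 400 to 825 mm from the base axis. Payload 7 kg.
Tool frame: the origin (TCP) lies at the very end of the fingers, on their centre line; the grasp point (between the pads) lies 19 mm behind it; z points along the fingers, x is the direction in which the jaws open and shut, and the axes are right-handed (so a half turn about z gives the same grasp; the last joint's range is limited). The gripper opens to 85 mm and grips with 20 to 120 N. Pads are 22 mm wide; open, the fingers measure 114 mm over their backs; the gripper's body (76 mm by 85 mm) begins 54 mm behind the grasp point. The pads swing forward as they close: fully open they stand 13 mm farther back than shut.
Start: joints at [1.464, 0.359, 0.012, 0, -1.224, -0.288], TCP at [259.627, 623.048, 231.302] pointing down, gripper open.
Joint ranges: [-3.07, 3.07], [-1.43, 2.12], [-1.02, 1.25], [-3.03, 1.67], [-3.05, -0], [-3.03, 3.03]. Speed limits (rad/s): [2.39, 2.39, 3.01, 3.14, 3.14, 3.14].

## Interface

Orientations are given as a rotation vector (axis times angle).
In Python, from bench import r, cams, order, spotter gives the robot as it stands.
- The arm moves only by the tool drive_tool, never from a script. Its argument "rows" is a list that holds one entry, the list of rows, each a list of 4 numbers: the shift along the tool's x, y, z normalised to -1 to 1, where 1 is 250 mm, then the turn about the tool's z normalised to -1 to 1, where 1 is 30 degrees. In form: [[[tx, ty, tz, yaw], ...]]. A call has 1 to 10 rows; each row shifts and turns the commanded pose from where the row before left it, along the tool's axes as they then stand; what a row does not reach is not made up. A row lasts 1/12 s, in which the tool goes at most 41.7 mm and 7.16 degrees, less where a joint would pass 70% of its speed; a pose out of reach is approached as far as the arm can. A call with a number of a shift or a turn outside -1 to 1 is refused whole. A call with a gripper value outside its range is refused whole. "grip" is the opening, from 0 (shut) to 1 (fully open), set as the call begins (left out, the last holds). The fingers move at their own pace and stop on an object; "squeeze" is the grip in N (left out, the last holds). Time passes only in rows, so rows that do not move let the fingers close. It gives the time, the measured TCP pose, the force and the opening at its end, in the units of the state.
- r.state(): the state, without advancing time (a new reading comes with each control period).
- cams.snapshot(name): name is "scene" or "top"; returns a dict with "image" (480x640x3 uint8, red, green, blue), "z_map" (480x640 float32, mm along the optical axis (not along the pixel's ray), 0 where there is no reading), "fx", "fy", "cx", "cy" (pixels), "k1" (the pictures are not rectified: a ray, as slopes to the right and down, at radius r is drawn at 1 + k1 r^2 times it, then the intrinsics apply), "world_from_camera" (4x4, takes a point from camera to world coordinates). Camera axes: x right, y up, looking along -z (the intrinsics and any distortion apply to the point x, -y, -z); pixel columns grow to the right and rows downward; lengths in mm; the calibration is good to about 2 mm. A picture is of the moment at which its call begins.
- order.finish_job(): hands the job in, once; it reports no verdict.
Trained networks look in the newest picture that a camera, given by its name, has taken for a name from the list of things; names that differ only in an ending like _2 or _b are one class to them, and where a whole thing is asked for, a point or a joint stands for the part that bears it (a point fixed in the world has none). Each returns a list of dicts, best first, with "score" (0 to 1); they miss things now and then, are a little off and sometimes report something else, mostly with a low value. They report only what shows in the picture. A call takes as long as a camera call. They do not tell look-alikes from the thing itself.
- spotter.search_frame(camera, target): "xyz" ([x, y, z] in mm, in world coordinates, good to about 4 mm: the middle of the surface that is visible of it).
- spotter.regions_of(camera, target): "pixels" (480x640 bool, what is visible of it).
- spotter.place_of(camera, target): "xyz" ([x, y, z] in mm, in world coordinates, good to about 4 mm: a listed point, or the origin of a listed thing).
The state is a dict: "clock": time; "joint_positions": joint angles; "qvel": joint speeds; "joint_torque": joint torques, N m; "tcp_pos": TCP position; "tcp_rot": TCP orientation; "wrist_force": force on the tool from outside, world axes, zero at the start; "wrist_torque": the same for the moment, N m; "opening": finger opening in mm.
Only numpy, scipy, OpenCV 4.12 (cv2) and the standard library are available. Lean on these libraries where they do the work, as an engineer would, in place of code of your own. Each camera call takes 0.05 s, during which the arm holds its last target. There are 200 camera calls.

## Task

Take the push rod from its stand and, with its tip, drive the dowel in each of the two clear tubes firmly down until it bottoms out, in either order, then stand the rod back in its stand and let go. After that start the feeder on the console by pressing its white keys fully down one at a time, letting each come up again before the next: the large round key, then the square key, then the long bar, then the cross. Never press the small round key, and leave the bottles, jar, tin and other things on the bench where they are.

Things in the scene. Friction and masses are not known exactly. Their poses are not given: they have to be found in the camera images.
- dowel_a_top (a point): Centre of the flat top face of the wooden stub dowel (22 mm across, 20 mm long) in clear tube a; it lies on the tube's axis and goes down with the dowel. Tubes a and b stand upright side by side, axes 64 mm apart, on the dowel magazine, a fixed green block 70 x 130 x 25 mm whose place and yaw vary (tube a toward its +y end; this point turns with the block). Each tube is open at the top, bore 24 mm, outside 30 mm, rim 95 mm above the bench.
- dowel_a (a joint): How far the dowel in tube a has been pushed down, in m: at 0 its top is 12 mm below the rim; fully home at 0.048, its top 60 mm below the rim. It starts at 0 to 0.02. It fits snugly: about 6 N moves it, it stays where it is left, and it stops hard at the bottom.
- dowel_b_top (a point): Centre of the flat top face of the wooden stub dowel (22 mm across, 20 mm long) in clear tube b; it lies on the tube's axis and goes down with the dowel. Tubes a and b stand upright side by side, axes 64 mm apart, on the dowel magazine, a fixed green block 70 x 130 x 25 mm whose place and yaw vary (tube b toward its -y end; this point turns with the block). Each tube is open at the top, bore 24 mm, outside 30 mm, rim 95 mm above the bench.
- dowel_b (a joint): How far the dowel in tube b has been pushed down, in m: at 0 its top is 12 mm below the rim; fully home at 0.048, its top 60 mm below the rim. It starts at 0 to 0.02. It fits snugly: about 6 N moves it, it stays where it is left, and it stops hard at the bottom.
- rod: Push rod, loose, about 0.14 kg, standing upright in its stand. Origin on the axis at the underside of its flange, z along the axis toward the handle. Below the origin a steel shank 14 mm across and 90 mm long with a flat tip; at the origin a steel flange 40 mm across and 6 mm thick; above it a round wooden handle 24 mm across, from 6 to 50 mm above the origin.
- stand_top (a point): Centre of the top face of the rod's stand, 100 mm above the bench: a dark wooden cylinder 68 mm across, fixed, with a straight bore 22 mm across right through it. The rod's shank goes down the bore and its flange rests on this face. Place varies.
- console: Grey control console, fixed, 125 x 165 x 45 mm (x, y, z); origin at the centre of its underside, z up. On its flat top are six black square plates, 42 mm wide and 6 mm thick, in 2 rows of 3 (48 mm apart both ways): five carry one white spring key each, one is blank. Which key is in which place varies, as do the console's place and yaw; the keys turn with the console.
- key_round_top (a point): Centre of the top face of the white key that is round, 28 mm across seen from above. When up it is 60 mm above the bench, 9 mm above its black plate. It moves with the key.
- key_round (a joint): How far that key (round) is pressed, in m: 0 up, 0.006 fully down (about 1.4 N starts it, 4.5 N holds it fully down); it springs back when let go.
- key_square_top (a point): Centre of the top face of the white key that is square, 22 x 22 mm seen from above. When up it is 60 mm above the bench, 9 mm above its black plate. It moves with the key.
- key_square (a joint): How far that key (square) is pressed, in m: 0 up, 0.006 fully down (about 1.4 N starts it, 4.5 N holds it fully down); it springs back when let go.
- key_bar_top (a point): Centre of the top face of the white key that is a long bar, 32 x 11 mm seen from above. When up it is 60 mm above the bench, 9 mm above its black plate. It moves with the key.
- key_bar (a joint): How far that key (bar) is pressed, in m: 0 up, 0.006 fully down (about 1.4 N starts it, 4.5 N holds it fully down); it springs back when let go.
- key_cross_top (a point): Centre of the top face of the white key that is a plus-shaped cross, 30 mm over its arms, which are 9 mm wide seen from above. When up it is 60 mm above the bench, 9 mm above its black plate. It moves with the key.
- key_cross (a joint): How far that key (cross) is pressed, in m: 0 up, 0.006 fully down (about 1.4 N starts it, 4.5 N holds it fully down); it springs back when let go.
- key_small_top (a point): Centre of the top face of the white key that is a small round pin, 12 mm across (not to be pressed) seen from above. When up it is 60 mm above the bench, 9 mm above its black plate. It moves with the key.
- key_small (a joint): How far that key (small) is pressed, in m: 0 up, 0.006 fully down (about 1.4 N starts it, 4.5 N holds it fully down); it springs back when let go.
- glue_bottle: Bystander: white bottle 52 mm across, 160 mm tall, standing close by the rod's stand, its axis 85 mm from the stand's, on any side. All bystanders are loose; origin at the centre of the underside unless said otherwise.
- oil_bottle: Bystander: amber bottle 48 mm across, 150 mm tall, standing just beyond the console's +x edge, its axis 96 mm from the console's centre line.
- screw_jar: Bystander: glass jar with a steel lid, 52 mm across, 75 mm tall, standing beside the magazine block, 75 mm from its centre line on its -x side.
- wax_tin: Bystander: flat round steel tin, 67 mm across, 34 mm tall, by the stand on the side away from the glue bottle.
- sand_block: Bystander: cork and rubber sanding block 100 x 58 x 32 mm, lying near the robot.
- mallet: Bystander: hammer, 240 mm long, lying at the back left of the bench; origin about mid-length, x along the handle toward the head.
- offcut: Bystander: wood offcut 160 x 50 x 28 mm (x, y, z) lying at the back right of the bench.
Things that resemble listed ones, but are neither listed nor needed, are in the scene too. Leave any yellow look-alike of the part that bears dowel_a_top alone. Leave any turquoise look-alike of the rod alone.

How it is judged:
By the outcome, as a careful person would: the job done as asked, in the order asked, and still so for the second after the job is handed in, with the robot touching nothing.
It also fails if it takes over 72 s, if anything falls off the work surface, if the arm or the gripper's body presses on something with over 40 N, if the wrist force passes 120 N, or if a joint passes its speed limit or range.

## Working session

There is one attempt and no reset: what is moved stays moved. The work goes in short steps, Python scripts to look and compute and a tool call to move; the robot and the scene stay as the last step left them, time stands still between calls to the robot, and variables do not carry over. Pictures are saved under pics/ and viewed, about 8 in all and at most 12, crops included, and the job is handed in when it is done.

Besides the shell and the picture viewer there is one more tool, called by a JSON object that holds its "method" and its "body". drive_tool: Moves the arm, as the interface text tells. Its arguments: {"type":"object","properties":{"rows":{"type":"array","items":{"type":"array","items":{"type":"array","items":{"type":"number"}}}},"grip":{"type":"number"},"squeeze":{"type":"number"}},"required":["rows"]}

```bash
ls; mkdir -p pics; cat > h.py <<'E'
import numpy as np, cv2
from bench import r, cams, order, spotter
def snap(n):
    s=cams.snapshot(n); return s
def save(s,f,box=None,scale=1):
    im=s["image"][:,:,::-1]
    if box: x0,y0,x1,y1=box; im=im[y0:y1,x0:x1]
    cv2.imwrite("pics/"+f,cv2.resize(im,None,fx=scale,fy=scale,interpolation=cv2.INTER_CUBIC))
def ray(s,u,v):
    K=np.array([[s["fx"],0,s["cx"]],[0,s["fy"],s["cy"]],[0,0,1.]])
    p=cv2.undistortPoints(np.array([[[u,v]]],float),K,np.array([s["k1"],0,0,0,0.]))[0,0]
    T=np.array(s["world_from_camera"]); return T[:3,3],T[:3,:3]@np.array([p[0],-p[1],-1])
def atz(s,u,v,z):
    o,d=ray(s,u,v); return o+d*(z-o[2])/d[2]
def depth(s,u,v):
    o,d=ray(s,u,v); return o+d*s["z_map"][int(v),int(u)]
def proj(s,p):
    T=np.array(s["world_from_camera"]); c=T[:3,:3].T@(np.array(p)-T[:3,3]); a,b=c[0]/-c[2],-c[1]/-c[2]
    k=1+s["k1"]*(a*a+b*b); return np.array([s["fx"]*a*k+s["cx"],s["fy"]*b*k+s["cy"]])
E
python3 - <<'E'
from h import *
print(r.state())
for n in ("top","scene"):
    s=snap(n); save(s,n+"0.png"); print(n,s["fx"],s["k1"],np.round(s["world_from_camera"],3).tolist())
    for t in "dowel_a_top dowel_b_top rod stand_top console key_round_top key_square_top key_bar_top key_cross_top key_small_top glue_bottle oil_bottle screw_jar wax_tin sand_block".split():
        print(t,[(np.round(d["xyz"]).tolist(),np.round(proj(s,d["xyz"])).tolist(),round(d["score"],2)) for d in spotter.place_of(n,t)[:4]])
E
```

```text
pics
{'clock': 0.0, 'joint_positions': array([ 1.46407776e+00,  3.59369978e-01,  1.10617634e-02, -3.43500609e-04,
       -1.22410686e+00, -2.88109381e-01]), 'qvel': array([-0.00055982, -0.00021685,  0.00060299, -0.00181959, -0.0006853 ,
       -0.001669  ]), 'joint_torque': array([ 1.76589652e-03, -5.83317161e+01,  2.93413407e+01,  6.93621084e+00,
       -6.02846776e-03,  9.81626897e-06]), 'tcp_pos': array([259.4737589 , 622.61207726, 230.37708248]), 'tcp_rot': array([ 1.74172844e+00, -2.61302803e+00,  1.62800631e-03]), 'wrist_force': array([0.07467449, 0.21818693, 0.61343149]), 'wrist_torque': array([-0.04899792, -0.00927802, -0.08517084]), 'opening': 85.22974277161038}
top 541.4503489646997 0.023078926160272708 [[-0.004, 0.99, -0.141, 380.683], [-1.0, -0.0, 0.029, 15.901], [0.028, 0.141, 0.99, 1142.449], [0.0, 0.0, 0.0, 1.0]]
dowel_a_top [([720.0, 44.0, 78.0], [284.0, 148.0], 0.65), ([566.0, 17.0, 70.0], [298.0, 223.0], 0.64), ([458.0, -303.0, 64.0], [457.0, 277.0], 0.24)]
dowel_b_top [([566.0, 16.0, 78.0], [298.0, 222.0], 0.69), ([575.0, -49.0, 69.0], [330.0, 219.0], 0.55), ([726.
[... 1692 characters left out ...]
[468.0, 297.0, 97.0], [490.0, 253.0], 0.24)]
key_bar_top [([460.0, -304.0, 60.0], [193.0, 212.0], 0.69), ([497.0, -24.0, -1.0], [314.0, 270.0], 0.57)]
key_cross_top []
key_small_top [([517.0, -336.0, 62.0], [165.0, 224.0], 0.53)]
glue_bottle [([437.0, 377.0, -0.0], [522.0, 290.0], 0.81), ([483.0, -292.0, -0.0], [197.0, 242.0], 0.4), ([713.0, -238.0, 1.0], [163.0, 324.0], 0.35)]
oil_bottle [([574.0, -271.0, 1.0], [185.0, 270.0], 0.83)]
screw_jar [([498.0, -24.0, -1.0], [314.0, 270.0], 0.89), ([713.0, -240.0, -1.0], [162.0, 325.0], 0.36)]
wax_tin [([469.0, 216.0, 0.0], [436.0, 284.0], 0.75), ([494.0, -246.0, 58.0], [211.0, 227.0], 0.59)]
sand_block [([391.0, 26.0, -0.0], [350.0, 243.0], 0.82)]
```

View pics/top0.png

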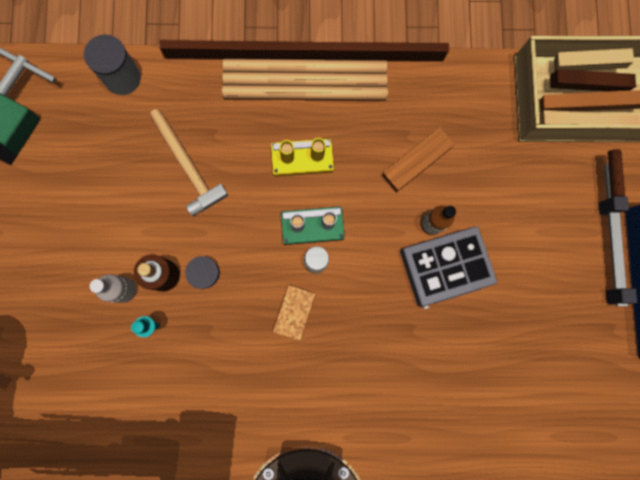

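View pics/scene0.png

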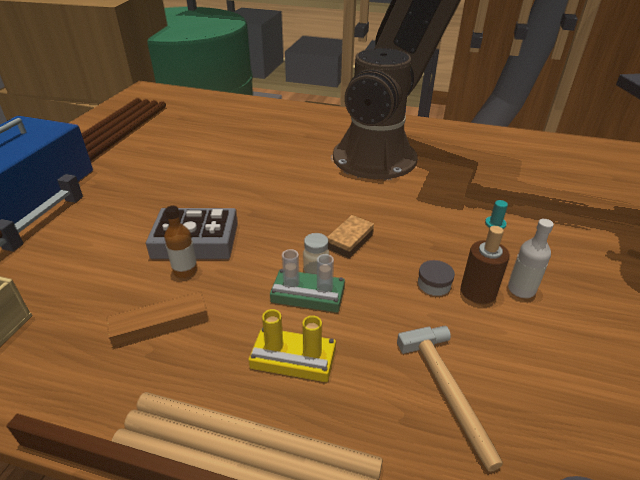

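Candidates for the rod: the wooden-handled rod in the dark stand (top ~152,270; scene ~493,243), and the turquoise rod (145,326; 499,213), which I reject. Candidates for the magazine: the green block (312,225; 308,288) and the yellow one (302,157), which I reject. Keys in the top view: cross (427,261), round (449,254), small (471,247), square (434,284), bar (457,276), blank plate (478,271). Next I check close crops and measure.

```bash
python3 - <<'E'
from h import *
S={}
tiles=[]
for n,boxes in (("top",[(110,240,180,340),(275,200,350,275),(395,220,505,315)]),("scene",[(455,195,560,310),(265,225,350,315),(140,195,245,290)])):
    s=snap(n); S[n]=s
    row=[cv2.resize(s["image"][b[1]:b[3],b[0]:b[2],::-1],(266,290),interpolation=cv2.INTER_CUBIC) for b in boxes]
    tiles.append(np.hstack(row))
cv2.imwrite("pics/crops1.png",np.vstack(tiles))
def mean(t,**k):
    for n in S:
        for d in spotter.search_frame(n,t)[:3]: print(t,n,np.round(d["xyz"],1),round(d["score"],2))
for t in ("rod","stand_top","dowel_a_top"): mean(t)
# depth-based fits
def cloud(s):
    h,w=s["z_map"].shape; K=np.array([[s["fx"],0,s["cx"]],[0,s["fy"],s["cy"]],[0,0,1.]])
    uv=np.stack(np.meshgrid(np.arange(w),np.arange(h)),-1).reshape(-1,1,2).astype(float)
    p=cv2.undistortPoints(uv,K,np.array([s["k1"],0,0,0,0.]))[:,0]; z=s["z_map"].reshape(-1,1)
    c=np.hstack([p[:,:1]*z,-p[:,1:]*z,-z]); T=np.array(s["world_from_camera"]); P=c@T[:3,:3].T+T[:3,3]; P[z[:,0]==0]=np.nan
    return P.reshape(h,w,3)
for n,s in S.items():
    P=cloud(s); s["P"]=P; im=s["image"].astype(int)
    def near(x,y,rad): return np.hypot(P[...,0]-x,P[...,1]-y)<rad
    m=near(466,296,17)&(P[...,2]>125); q=P[m]; print(n,"handle n",len(q),"zmax",np.nanmax(q[:,2]) if len(q) else 0)
    if len(q):
        t=q[q[:,2]>np.percentile(q[:,2],60)]; print(" handle top",t.mean(0).round(1),t.min(0).round(),t.max(0).round())
    m=near(466,296,45)&(P[...,2]>88)&(P[...,2]<104); q=P[m]; print(" stand rim",len(q),q.min(0).round(1),q.max(0).round(1))
    m=(im[...,1]>im[...,0]+20)&(im[...,1]>im[...,2]+5)&near(572,-16,90)&(P[...,2]>15)&(P[...,2]<33); q=P[m]
    rc=cv2.minAreaRect(q[:,:2].astype(np.float32)); print(" green",len(q),rc,"zmed",np.median(q[:,2]))
    m=near(572,-16,60)&(P[...,2]>60); q=P[m]; print(" tubes n",len(q))
    for sgn in (1,-1):
        t=q[(q[:,1]+16)*sgn>0]
        if len(t)>3: print("  ",t.mean(0).round(1),t.min(0).round(),t.max(0).round())
    m=near(483,-293,120)&(P[...,2]>38)&(P[...,2]<64); q=P[m]; print(" console",cv2.minAreaRect(q[:,:2].astype(np.float32)),np.median(q[:,2]))
E
```

```text
rod top [361.3 298.9  97.5] 0.74
rod top [465.9 289.6 120.5] 0.62
rod scene [478.  295.  117.7] 0.96
rod scene [369.2 305.5 109.9] 0.57
stand_top top [460.9 276.9 100.7] 0.96
stand_top top [498.2 -21.   80.1] 0.73
stand_top scene [490.3 288.9  61.5] 0.82
dowel_a_top top [568.8  14.2  74.6] 0.52
dowel_a_top scene [714.   39.9  78.9] 0.59
dowel_a_top scene [486.5 213.4  33.4] 0.5
top handle n 188 zmax 154.6104928060139
 handle top [466.3 295.2 151.6] [456. 286. 150.] [478. 306. 155.]
 stand rim 659 [433.2 262.5  88.6] [500.5 329.2 104. ]
 green 1164 ((569.9197998046875, -13.914520263671875), (67.54777526855469, 127.51051330566406), 4.816684246063232) zmed 25.20825601720685
 tubes n 462
   [565.1  16.4  82.3] [512. -16.  63.] [582.  32. 101.]
   [568.3 -43.3  79.2] [512. -59.  60.] [588. -18.  99.]
 console ((507.8600769042969, -287.27459716796875), (178.9748992919922, 166.9086456298828), 16.57341957092285) 48.53770298945108
scene handle n 257 zmax 152.84890460731333
 handle top [469.6 294.8 150.7] [456. 284. 148.] [480. 306. 153.]
 stand rim 621 [436.8 261.7  88. ] [502.3 328.2 104. ]
 green 749 ((571.4364013671875, -14.065025329589844), (70.65313720703125, 128.53857421875), 4.902952671051025) zmed 26.43587799226293
 tubes n 875
   [567.3  16.4  81.9] [513. -15.  60.] [584.  32.  99.]
   [569.7 -42.1  81.3] [514. -61.  60.] [590. -16.  99.]
 console ((510.77227783203125, -287.33563232421875), (183.15713500976562, 166.16018676757812), 16.396989822387695) 50.66673275482049
```

View pics/crops1.png

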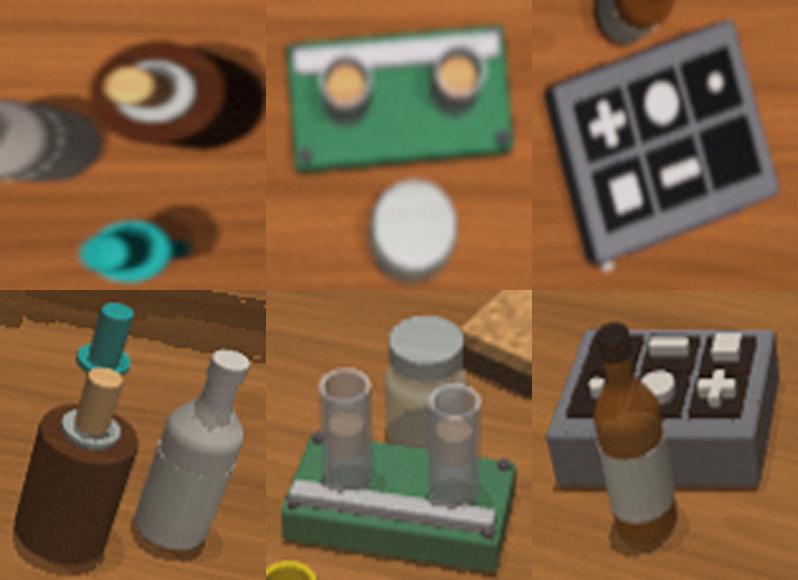

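Crops confirm: the wooden handle stands in the dark stand, the green magazine has dowels visible in its clear tubes, and the keys are as I identified. The views agree on rod ≈(467.5, 295.5, handle top 150), magazine centre ≈(570.7, −14), yaw ≈4.9°. First I turn the jaws crosswise to the stand–bottle line.

{"method": "drive_tool", "body": {"rows": [[[0,0,0,0.2],[0,0,0,0.2],[0,0,0,0.2],[0,0,0,0.2],[0,0,0,0.2],[0,0,0,0.2],[0,0,0,0.2],[0,0,0,0.2],[0,0,0,0],[0,0,0,0]]], "grip": 0.6, "squeeze": 60}}

```text
clock: 2.83
tcp_pos: [259.6, 623.1, 231.3]
tcp_rot: [0.534, -3.096, -0.0]
wrist_force: [-0.4, -0.1, 0.9]
opening: 51.2
```

```bash
cat >> h.py <<'E'
from scipy.spatial.transform import Rotation as R
def plan(*t):
    st=r.state(); Rm=R.from_rotvec(st["tcp_rot"]); x=Rm.as_matrix()[:,0]
    d=Rm.inv().apply(np.array(t)-st["tcp_pos"])
    print("t",round(st["clock"],2),"tcp",st["tcp_pos"].round(1),"xang",np.degrees(np.arctan2(x[1],x[0])).round(1),"tilt",Rm.as_matrix()[:,2].round(3),"F",st["wrist_force"].round(1),"open",round(st["opening"],1))
    print("shift norm",(d/250).round(4),"rows>=",np.ceil(np.linalg.norm(d)/38))
E
python3 - <<'E'
from h import *
plan(467.5,295.5,215)
g={"cross":(427,261),"round":(449,254),"small":(471,247),"square":(434,284),"bar":(457,276)}
gs={"cross":(716,386),"round":(657,386),"bar":(682,345),"square":(727,346)}
s=snap("top"); im=cv2.cvtColor(s["image"],cv2.COLOR_RGB2GRAY)
n,l,st,c=cv2.connectedComponentsWithStats((im>140).astype(np.uint8)[220:315,395:505])
for i in range(1,n):
    if st[i,4]>4: print("top",st[i],atz(s,c[i][0]+395,c[i][1]+220,60).round(1))
s=snap("scene"); im=cv2.cvtColor(s["image"],cv2.COLOR_RGB2GRAY)
n,l,st,c=cv2.connectedComponentsWithStats((im>165).astype(np.uint8)[195:250,140:245])
for i in range(1,n):
    if st[i,4]>4: print("scene",st[i],atz(s,c[i][0]+140,c[i][1]+195,58).round(1))
E
```

```text
t 2.83 tcp [259.6 623.1 231.3] xang -160.4 tilt [-0.  0. -1.] F [-0.4 -0.1  0.9] open 51.2
shift norm [-0.3448 -1.5131  0.0651] rows>= 11.0
top [73 24  6  6 24] [ 519.4 -333.8   60. ]
top [ 47  27  13  14 142] [ 505.7 -287.7   60. ]
top [ 24  33  14  15 107] [ 491.9 -241.9   60. ]
top [54 52 15  9 84] [ 459.7 -301.6   60. ]
top [ 33  57  12  13 115] [ 445.8 -255.7   60. ]
top [29 86  5  3 11] [ 397.8 -239.    60. ]
scene [71 14 12  6 58] [ 441. -259.   58.]
scene [47 16 14  2 28] [ 455.3 -305.6   58. ]
scene [44 27 12  7 61] [ 500.2 -290.4   58. ]
scene [66 26 14  9 59] [ 488.  -245.3   58. ]
scene [23 29  5  3 13] [ 515.8 -337.8   58. ]
```

{"method": "drive_tool", "body": {"rows": [[[-0.029,-0.126,0,0],[-0.029,-0.126,0,0],[-0.029,-0.126,0,0],[-0.029,-0.126,0,0],[-0.029,-0.126,0,0],[-0.029,-0.126,0,0],[-0.029,-0.126,0,0],[-0.029,-0.126,0,0],[-0.029,-0.126,0,0],[-0.029,-0.126,0,0]]]}}

```text
clock: 3.77
tcp_pos: [433.1, 348.6, 231.6]
tcp_rot: [-0.533, 3.096, 0.001]
wrist_force: [0.8, 0.5, 0.3]
opening: 51.2
```

{"method": "drive_tool", "body": {"rows": [[[-0.027,-0.126,0,0],[-0.028,-0.127,0,0],[0,0,0,0],[0,0,0,0],[0,0,0,0]]]}}

```text
clock: 4.18
tcp_pos: [466.6, 294.8, 231.4]
tcp_rot: [-0.53, 3.096, 0.001]
wrist_force: [0.1, -0.6, -0.3]
opening: 51.3
```

```bash
python3 - <<'E'
from h import *
plan(467.5,295.5,112)
E
```

```text
t 4.18 tcp [466.6 294.8 231.4] xang -160.6 tilt [ 0.  0. -1.] F [ 0.1 -0.6 -0.3] open 51.3
shift norm [-0.0039  0.0012  0.4778] rows>= 4.0
```

{"method": "drive_tool", "body": {"rows": [[[-0.004,0.001,0.08,0],[0,0,0.08,0],[0,0,0.08,0],[0,0,0.08,0],[0,0,0.08,0],[0,0,0.077,0],[0,0,0,0],[0,0,0,0]]]}}

```text
clock: 4.85
tcp_pos: [466.6, 295.9, 111.5]
tcp_rot: [0.532, -3.095, 0.003]
wrist_force: [-0.1, 0.5, 0.8]
opening: 51.7
```

{"method": "drive_tool", "body": {"rows": [[[0,0,0,0],[0,0,0,0],[0,0,0,0],[0,0,0,0],[0,0,0,0],[0,0,0,0],[0,0,0,0],[0,0,0,0],[0,0,0,0],[0,0,0,0]]], "grip": 0, "squeeze": 70}}

```text
clock: 5.68
tcp_pos: [467.9, 296.4, 113.7]
tcp_rot: [-0.529, 3.094, 0.003]
wrist_force: [-2.4, 2.2, 6.4]
opening: 22.2
```

```bash
python3 - <<'E'
from h import *
plan(467.5,295.5,240)
a=snap("top"); b=snap("scene")
A=cv2.resize(a["image"][240:340,90:200,::-1],(396,360),interpolation=3);B=cv2.resize(b["image"][180:310,440:560,::-1],(396,360),interpolation=3)
cv2.imwrite("pics/grasp.png",np.hstack([A,B]))
E
```

```text
t 5.68 tcp [467.9 296.4 113.7] xang -160.6 tilt [ 0.002  0.002 -1.   ] F [-2.4  2.2  6.4] open 22.2
shift norm [ 0.0015 -0.002  -0.5053] rows>= 4.0
```

View pics/grasp.png

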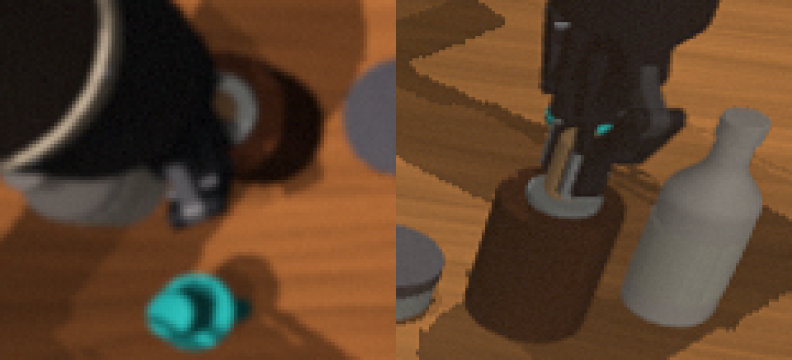

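The gripper holds the wooden handle just above the flange (right crop ~565,175); the glue bottle stands clear. Lift.

{"method": "drive_tool", "body": {"rows": [[[0,0,-0.04,0],[0,0,-0.06,0],[0,0,-0.08,0],[0,0,-0.08,0],[0,0,-0.08,0],[0,0,-0.08,0],[0,0,-0.08,0],[0,0,0,0],[0,0,0,0],[0,0,0,0]]]}}

```text
clock: 6.62
tcp_pos: [467.0, 295.0, 236.9]
tcp_rot: [0.528, -3.096, -0.0]
wrist_force: [-0.2, 0.1, -1.7]
opening: 22.3
```

```bash
python3 - <<'E'
from h import *
plan(573.5,-45.5,238)
b=snap("scene")
save(b,"lift.png",(400,100,600,310),2.5)
P=r.state()["tcp_pos"]
for z in (240,120,100): print(proj(b,[P[0],P[1],z]))
E
```

```text
t 6.62 tcp [467.  295.  236.9] xang -160.6 tilt [-0.001  0.    -1.   ] F [-0.2  0.1 -1.7] open 22.3
shift norm [ 0.0494 -1.4264 -0.0047] rows>= 10.0
[508.71968601 184.63077062]
[491.62578553 242.79481551]
[489.07633863 251.5072799 ]
```

View pics/lift.png

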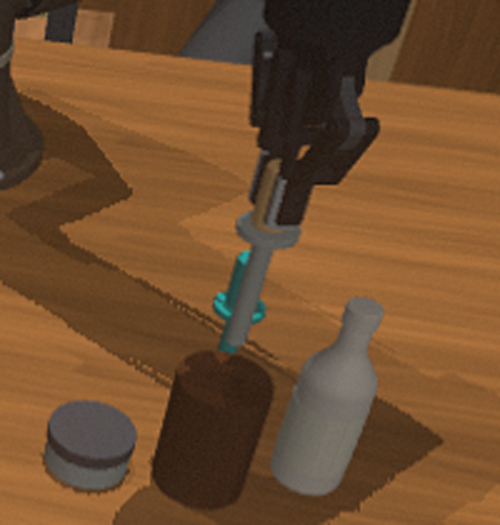

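The rod hangs straight, tip at crop (231,348), matching TCP−104 mm. Over to tube b.

{"method": "drive_tool", "body": {"rows": [[[0.005,-0.12,0,0],[0.005,-0.145,0,0],[0.005,-0.145,0,0],[0.005,-0.145,0,0],[0.005,-0.145,0,0],[0.005,-0.145,0,0],[0.005,-0.145,0,0],[0.005,-0.145,0,0],[0.005,-0.145,0,0],[0.005,-0.145,0,0]]]}}

```text
clock: 7.5
tcp_pos: [573.4, -46.7, 236.0]
tcp_rot: [0.528, -3.095, -0.0]
wrist_force: [0.7, -0.0, -1.9]
opening: 22.6
```

{"method": "drive_tool", "body": {"rows": [[[0,0,0,0],[0,0,0,0],[0,0,0,0],[0,0,0,0]]]}}

```text
clock: 7.83
tcp_pos: [573.4, -44.2, 236.5]
tcp_rot: [0.529, -3.096, -0.0]
wrist_force: [1.4, 0.9, -1.4]
opening: 22.1
```

```bash
python3 - <<'E'
from h import *
plan(573.5,-45.5,205)
P=r.state()["tcp_pos"]; tip=P-[0,0,103.7]
a=snap("top");b=snap("scene")
A=cv2.resize(a["image"][180:270,260:380,::-1],(400,300),interpolation=3);B=cv2.resize(b["image"][190:325,230:380,::-1],(400,360),interpolation=3)
A=np.vstack([A,np.zeros((60,400,3),np.uint8)])
cv2.imwrite("pics/tube.png",np.hstack([A,B]))
print("tip scene",proj(b,tip),"tubeb top",proj(b,[573.5,-45.5,95]),"tubea",proj(b,[568,18,95]))
E
```

```text
t 7.83 tcp [573.4 -44.2 236.5] xang -160.6 tilt [-0.001 -0.    -1.   ] F [ 1.4  0.9 -1.4] open 22.1
shift norm [ 0.0012 -0.0052  0.126 ] rows>= 1.0
tip scene [290.31907518 238.39414915] tubeb top [290.25933868 254.96489864] tubea [325.27114694 259.71780594]
```

View pics/tube.png

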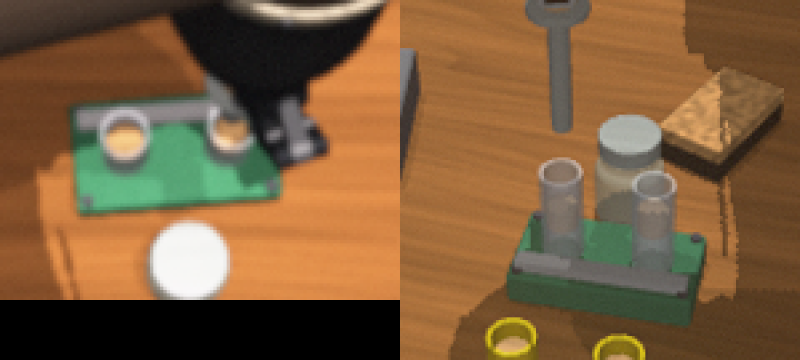

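The tip (562,130 in the right crop) sits right over tube b's rim (561,170), within ~1 px. Lower in.

{"method": "drive_tool", "body": {"rows": [[[0.005,-0.004,0.03,0],[0,0,0.03,0],[0,0,0.03,0],[0,0,0.03,0],[0,0,0.03,0],[0,0,0.02,0],[0,0,0.02,0],[0,0,0,0]]], "squeeze": 100}}

```text
clock: 8.6
tcp_pos: [572.4, -46.3, 188.2]
tcp_rot: [0.528, -3.095, -0.0]
wrist_force: [-0.3, 0.5, -1.8]
opening: 22.3
```

```bash
python3 - <<'E'
from h import *
plan(572.5,-45.5,138.7)
E
```

```text
t 8.6 tcp [572.4 -46.3 188.2] xang -160.6 tilt [-0.002 -0.    -1.   ] F [-0.3  0.5 -1.8] open 22.3
shift norm [-0.0019  0.0026  0.1979] rows>= 2.0
```

{"method": "drive_tool", "body": {"rows": [[[0,0.002,0.02,0],[0,0,0.02,0],[0,0,0.025,0],[0,0,0.025,0],[0,0,0.025,0],[0,0,0.025,0],[0,0,0.02,0],[0,0,0.02,0],[0,0,0,0]]]}}

```text
clock: 9.35
tcp_pos: [572.8, -45.6, 143.5]
tcp_rot: [0.529, -3.096, -0.0]
wrist_force: [-0.3, 0.4, -1.6]
opening: 21.9
```

{"method": "drive_tool", "body": {"rows": [[[0,0,0.008,0],[0,0,0.008,0],[0,0,0.004,0],[0,0,0,0]]]}}

```text
clock: 9.68
tcp_pos: [572.7, -45.7, 139.4]
tcp_rot: [0.529, -3.097, -0.0]
wrist_force: [0.2, 0.1, 1.3]
opening: 21.8
```

{"method": "drive_tool", "body": {"rows": [[[0,0,0.008,0],[0,0,0.008,0],[0,0,0,0],[0,0,0,0]]]}}

```text
clock: 10.02
tcp_pos: [573.5, -46.0, 138.2]
tcp_rot: [-0.53, 3.094, -0.002]
wrist_force: [-4.7, 0.4, 21.2]
opening: 21.9
```

{"method": "drive_tool", "body": {"rows": [[[0,0,0.006,0],[0,0,0.006,0],[0,0,0,0],[0,0,0,0]]]}}

```text
clock: 10.35
tcp_pos: [574.2, -46.4, 137.8]
tcp_rot: [-0.531, 3.092, -0.004]
wrist_force: [-10.5, 0.2, 39.0]
opening: 22.2
```

Bottomed out hard at TCP 138 (expected 138.7) with 39 N. Raise and move to tube a.

{"method": "drive_tool", "body": {"rows": [[[0,0,-0.03,0],[0,0,-0.05,0],[0,0,-0.06,0],[0,0,-0.06,0],[0,0,-0.06,0],[0,0,-0.06,0],[0,0,-0.06,0],[0,0,0,0],[0,0,0,0]]]}}

```text
clock: 11.1
tcp_pos: [572.8, -45.5, 227.4]
tcp_rot: [-0.528, 3.096, 0.001]
wrist_force: [-0.2, 1.2, -1.7]
opening: 21.6
```

```bash
python3 - <<'E'
from h import *
plan(567.2,18.2,220)
E
```

```text
t 11.1 tcp [572.8 -45.5 227.4] xang -160.6 tilt [ 0.001  0.001 -1.   ] F [-0.2  1.2 -1.7] open 21.6
shift norm [-0.0633  0.2477  0.0299] rows>= 2.0
```

{"method": "drive_tool", "body": {"rows": [[[-0.013,0.05,0,0],[-0.013,0.05,0,0],[-0.013,0.05,0,0],[-0.013,0.05,0,0],[-0.011,0.048,0,0],[0,0,0,0],[0,0,0,0],[0,0,0,0],[0,0,0,0]]]}}

```text
clock: 11.85
tcp_pos: [567.0, 18.0, 227.5]
tcp_rot: [0.529, -3.097, 0.0]
wrist_force: [0.7, 0.5, -0.6]
opening: 21.8
```

```bash
python3 - <<'E'
from h import *
plan(567.2,18.2,188)
P=r.state()["tcp_pos"]; tip=P-[0,0,103.7]
b=snap("scene"); a=snap("top")
B=cv2.resize(b["image"][190:325,230:380,::-1],(600,540),interpolation=3)
cv2.imwrite("pics/tubea.png",B)
print("tip scene",proj(b,tip),"tubea",proj(b,[567.2,18.2,95]))
for n in("scene","top"):
  for t in ("dowel_a_top","dowel_b_top"): print(n,t,[(np.round(d["xyz"]),round(d["score"],2)) for d in spotter.place_of(n,t)])
E
```

```text
t 11.85 tcp [567.   18.  227.5] xang -160.6 tilt [-0. -0. -1.] F [ 0.7  0.5 -0.6] open 21.8
shift norm [-0.001   0.0006  0.1582] rows>= 2.0
tip scene [325.64243024 246.70891132] tubea [325.50325235 259.4572233 ]
scene dowel_a_top [(array([720.,  42.,  82.]), 0.61)]
scene dowel_b_top [(array([722., -24.,  84.]), 0.46)]
top dowel_a_top [(array([565.,  16.,  77.]), 0.54), (array([ 522., -334.,   58.]), 0.42)]
top dowel_b_top [(array([387.,  23.,  -0.]), 0.69), (array([576., -44.,  36.]), 0.39)]
```

View pics/tubea.png

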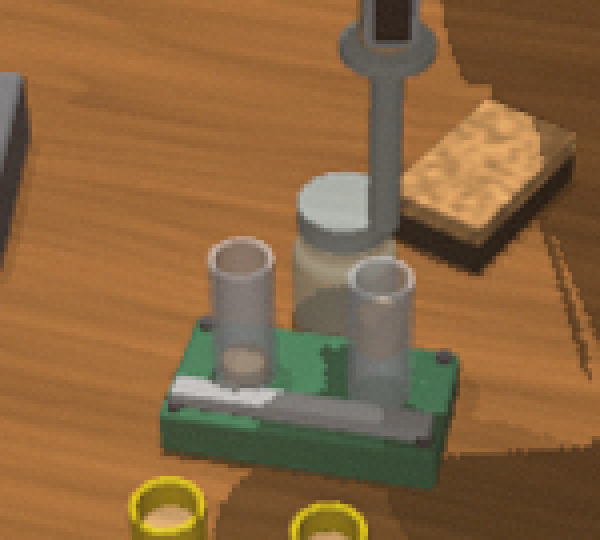

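Dowel b is at the bottom (crop ~243,365; spotter z 36). The tip (385,228) is above tube a's rim (382,278). Push a.

{"method": "drive_tool", "body": {"rows": [[[0,0,0.04,0],[0,0,0.04,0],[0,0,0.04,0],[0,0,0.04,0],[0,0,0.02,0],[0,0,0.02,0],[0,0,0.02,0],[0,0,0.02,0],[0,0,0.02,0]]]}}

```text
clock: 12.9
tcp_pos: [566.6, 17.7, 162.4]
tcp_rot: [0.529, -3.096, 0.0]
wrist_force: [-4.7, -0.2, 4.6]
opening: 22.0
```

{"method": "drive_tool", "body": {"rows": [[[0,0,0.02,0],[0,0,0.02,0],[0,0,0.02,0],[0,0,0.02,0],[0,0,0.01,0],[0,0,0.008,0],[0,0,0,0],[0,0,0,0]]]}}

```text
clock: 13.57
tcp_pos: [567.3, 18.0, 138.6]
tcp_rot: [-0.529, 3.096, -0.0]
wrist_force: [-4.9, -1.2, 7.3]
opening: 21.6
```

{"method": "drive_tool", "body": {"rows": [[[0,0,0.008,0],[0,0,0.006,0],[0,0,0,0],[0,0,0,0]]]}}

```text
clock: 13.9
tcp_pos: [568.1, 17.6, 138.0]
tcp_rot: [-0.53, 3.094, -0.002]
wrist_force: [-10.8, -2.1, 29.7]
opening: 22.0
```

{"method": "drive_tool", "body": {"rows": [[[0,0,-0.03,0],[0,0,-0.05,0],[0,0,-0.06,0],[0,0,-0.06,0],[0,0,-0.06,0],[0,0,-0.06,0],[0,0,-0.06,0],[0,0,-0.04,0],[0,0,0,0],[0,0,0,0]]]}}

```text
clock: 14.73
tcp_pos: [567.5, 18.4, 239.4]
tcp_rot: [-0.528, 3.095, 0.001]
wrist_force: [-0.2, -0.1, -2.4]
opening: 22.0
```

```bash
python3 - <<'E'
from h import *
plan(467.5,295.5,238)
snap("top")
for t in ("dowel_a_top","dowel_b_top"): print(t,[(np.round(d["xyz"]),round(d["score"],2)) for d in spotter.place_of("top",t)])
E
```

```text
t 14.73 tcp [567.5  18.4 239.4] xang -160.6 tilt [ 0.001  0.001 -1.   ] F [-0.2 -0.1 -2.4] open 22.0
shift norm [0.0098 1.1782 0.0061] rows>= 8.0
dowel_a_top []
dowel_b_top [(array([576., -46.,  35.]), 0.42)]
```

{"method": "drive_tool", "body": {"rows": [[[0.001,0.13,0,0],[0.001,0.13,0,0],[0.001,0.13,0,0],[0.001,0.13,0,0],[0.001,0.13,0,0],[0.001,0.13,0,0],[0.001,0.13,0,0],[0.001,0.13,0,0],[0.002,0.138,0,0],[0,0,0,0]]]}}

```text
clock: 15.72
tcp_pos: [465.4, 299.3, 238.5]
tcp_rot: [0.534, -3.095, -0.001]
wrist_force: [0.0, -0.6, -1.5]
opening: 21.6
```

{"method": "drive_tool", "body": {"rows": [[[0,0,0,0],[0,0,0,0],[0,0,0,0],[0,0,0,0]]]}}

```text
clock: 16.05
tcp_pos: [467.3, 294.1, 239.3]
tcp_rot: [0.527, -3.097, 0.001]
wrist_force: [0.3, -0.0, -1.2]
opening: 21.9
```

```bash
python3 - <<'E'
from h import *
plan(467.5,295.5,214)
P=r.state()["tcp_pos"]; tip=P-[0,0,103.7]
b=snap("scene"); a=snap("top")
B=cv2.resize(b["image"][190:310,430:560,::-1],(520,480),interpolation=3)
A=cv2.resize(a["image"][180:270,260:350,::-1],(280,280),interpolation=3); A=np.vstack([A,np.zeros((200,280,3),np.uint8)])
cv2.imwrite("pics/stand.png",np.hstack([A,B]))
print("tip",proj(b,tip),"stand top",proj(b,[467.5,295.5,100]))
for n in("top","scene"):
  for t in ("dowel_a_top","dowel_b_top","stand_top"): print(n,t,[(np.round(d["xyz"]),round(d["score"],2)) for d in spotter.place_of(n,t)])
E
```

```text
t 16.05 tcp [467.3 294.1 239.3] xang -160.7 tilt [-0. -0. -1.] F [ 0.3 -0.  -1.2] open 21.9
shift norm [-0.0029  0.0051  0.1013] rows>= 1.0
tip [493.16714844 235.8544917 ] stand top [489.4139836 251.7904295]
top dowel_a_top [(array([721.,  44.,  81.]), 0.63), (array([ 504., -294.,   57.]), 0.26)]
top dowel_b_top [(array([575., -45.,  36.]), 0.55), (array([724., -26.,  80.]), 0.5)]
top stand_top [(array([465., 293.,  99.]), 0.93)]
scene dowel_a_top [(array([718.,  42.,  81.]), 0.41), (array([ 577., -274.,    2.]), 0.22)]
scene dowel_b_top [(array([720., -25.,  83.]), 0.55)]
scene stand_top [(array([465., 295.,  96.]), 0.84)]
```

View pics/stand.png

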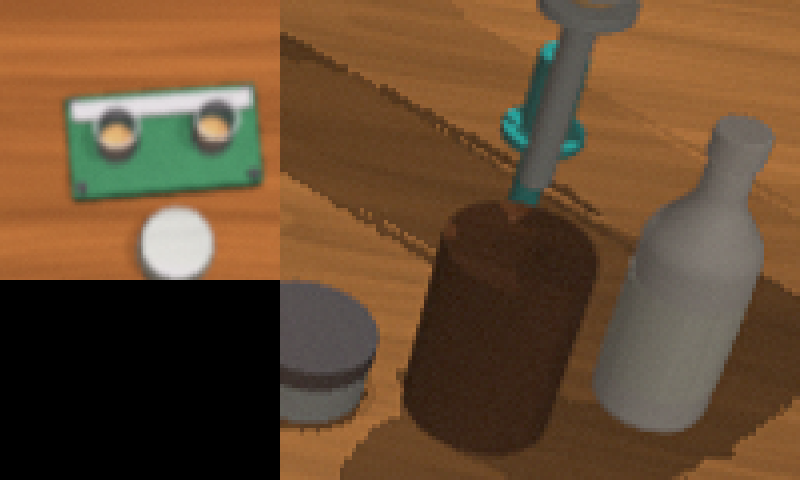

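Both dowels sit equally deep (left crop 117,135 and 214,125). The tip (530,187) is over the stand, whose bore is hidden in shadow. Lower in steps.

{"method": "drive_tool", "body": {"rows": [[[-0.003,0.004,0.03,0],[0,0,0.03,0],[0,0,0.03,0],[0,0,0.03,0],[0,0,0.03,0],[0,0,0.03,0],[0,0,0.02,0],[0,0,0,0]]]}}

```text
clock: 17.12
tcp_pos: [466.8, 295.7, 188.0]
tcp_rot: [0.528, -3.095, 0.002]
wrist_force: [0.5, 0.4, -1.9]
opening: 22.0
```

In the bore without contact.

{"method": "drive_tool", "body": {"rows": [[[0.0,0,0.04,0],[0,0,0.04,0],[0,0,0.04,0],[0,0,0.04,0],[0,0,0.04,0],[0,0,0.04,0],[0,0,0.03,0],[0,0,0.016,0],[0,0,0,0],[0,0,0,0]]]}}

```text
clock: 17.95
tcp_pos: [467.5, 296.3, 118.0]
tcp_rot: [0.529, -3.097, 0.0]
wrist_force: [-0.4, 0.1, -1.5]
opening: 21.8
```

{"method": "drive_tool", "body": {"rows": [[[0,0,0.008,0],[0,0,0.008,0],[0,0,0,0],[0,0,0,0]]]}}

```text
clock: 18.28
tcp_pos: [467.4, 296.2, 114.2]
tcp_rot: [-0.529, 3.097, 0.0]
wrist_force: [-0.4, 1.0, -1.4]
opening: 22.0
```

{"method": "drive_tool", "body": {"rows": [[[0,0,0.004,0],[0,0,0,0],[0,0,0,0]]]}}

```text
clock: 18.53
tcp_pos: [467.5, 296.3, 113.8]
tcp_rot: [-0.529, 3.096, 0.001]
wrist_force: [-3.2, -1.0, 6.2]
opening: 21.7
```

Flange is seated (+6 N at the original height). Release gently and back out.

{"method": "drive_tool", "body": {"rows": [[[0,0,0,0],[0,0,0,0],[0,0,0,0],[0,0,0,0],[0,0,0,0],[0,0,0,0],[0,0,0,0],[0,0,0,0]]], "grip": 0.6}}

```text
clock: 19.2
tcp_pos: [467.4, 296.2, 113.0]
tcp_rot: [0.529, -3.097, 0.0]
wrist_force: [-0.6, -0.4, -0.1]
opening: 51.1
```

{"method": "drive_tool", "body": {"rows": [[[0,0,-0.04,0],[0,0,-0.06,0],[0,0,-0.08,0],[0,0,-0.08,0],[0,0,-0.08,0],[0,0,-0.08,0],[0,0,-0.06,0],[0,0,0,0],[0,0,0,0]]]}}

```text
clock: 19.95
tcp_pos: [467.6, 296.6, 234.6]
tcp_rot: [-0.528, 3.095, 0.003]
wrist_force: [-0.1, -0.8, -0.2]
opening: 51.4
```

```bash
python3 - <<'E'
from h import *
plan(504,-288.5,232)
s=snap("scene"); print([(np.round(d["xyz"]),round(d["score"],2)) for d in spotter.place_of("scene","rod")])
save(s,"rel.png",(400,100,600,310),2.5)
E
```

```text
t 19.95 tcp [467.6 296.6 234.6] xang -160.6 tilt [ 0.002  0.002 -1.   ] F [-0.1 -0.8 -0.2] open 51.4
shift norm [ 0.6393 -2.256   0.0057] rows>= 16.0
[(array([360., 308.,  88.]), 0.76), (array([468., 297.,  94.]), 0.68)]
```

View pics/rel.png

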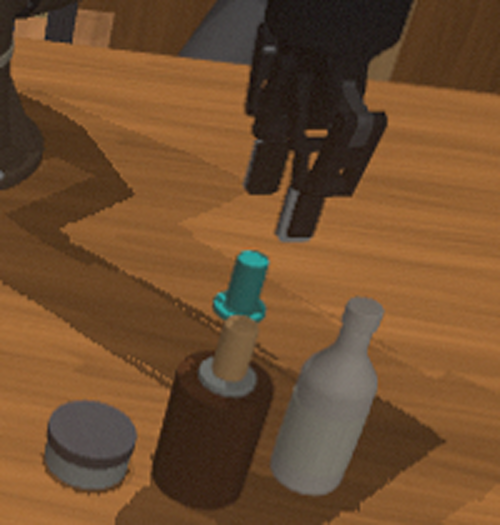

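The rod stands in its stand with the flange flush (crop 228,375), and nothing is disturbed. Close the jaws and go to the console.

{"method": "drive_tool", "body": {"rows": [[[0.03,-0.1,0,0],[0.04,-0.14,0,0],[0.04,-0.14,0,0],[0.04,-0.14,0,0],[0.04,-0.14,0,0],[0.04,-0.14,0,0],[0.04,-0.14,0,0],[0.04,-0.14,0,0],[0.04,-0.14,0,0],[0.04,-0.14,0,0]]], "grip": 0, "squeeze": 40}}

```text
clock: 20.88
tcp_pos: [487.4, -58.7, 232.4]
tcp_rot: [0.529, -3.095, -0.0]
wrist_force: [0.8, 0.2, -0.3]
opening: -0.1
```

{"method": "drive_tool", "body": {"rows": [[[0.04,-0.14,0,0],[0.04,-0.14,0,0],[0.04,-0.14,0,0],[0.04,-0.14,0,0],[0.04,-0.14,0,0],[0.04,-0.14,0,0],[0,0,0,0],[0,0,0,0],[0,0,0,0],[0,0,0,0]]]}}

```text
clock: 21.72
tcp_pos: [501.0, -274.2, 232.6]
tcp_rot: [0.53, -3.096, -0.001]
wrist_force: [-0.2, -0.5, -0.5]
opening: -0.3
```

```bash
python3 - <<'E'
from h import *
plan(503,-289,75)
E
```

```text
t 21.72 tcp [ 501.  -274.2  232.6] xang -160.6 tilt [-0.001  0.    -1.   ] F [-0.2 -0.5 -0.5] open -0.3
shift norm [ 0.0118 -0.0589  0.6303] rows>= 5.0
```

{"method": "drive_tool", "body": {"rows": [[[0.006,-0.03,0,0],[0.006,-0.029,0,0],[0,0,0.1,0],[0,0,0.12,0],[0,0,0.12,0],[0,0,0.12,0],[0,0,0.1,0],[0,0,0.05,0],[0,0,0,0],[0,0,0,0]]]}}

```text
clock: 22.55
tcp_pos: [503.4, -289.8, 80.4]
tcp_rot: [0.53, -3.095, -0.0]
wrist_force: [0.1, 0.4, 0.2]
opening: 0.0
```

```bash
python3 - <<'E'
from h import *
plan(503.5,-288.5,54)
b=snap("scene"); B=cv2.resize(b["image"][150:290,130:270,::-1],(560,560),interpolation=3)
cv2.imwrite("pics/key.png",B)
P=r.state()["tcp_pos"]; print("tcp",proj(b,P)) ; print("key",proj(b,[504,-288.5,60]))
E
```

```text
t 22.55 tcp [ 503.4 -289.8   80.4] xang -160.6 tilt [-0.001 -0.    -1.   ] F [0.1 0.4 0.2] open 0.0
shift norm [-0.0022  0.0049  0.1054] rows>= 1.0
tcp [187.02289875 216.51083078]
key [189.45482723 225.11556814]
```

View pics/key.png

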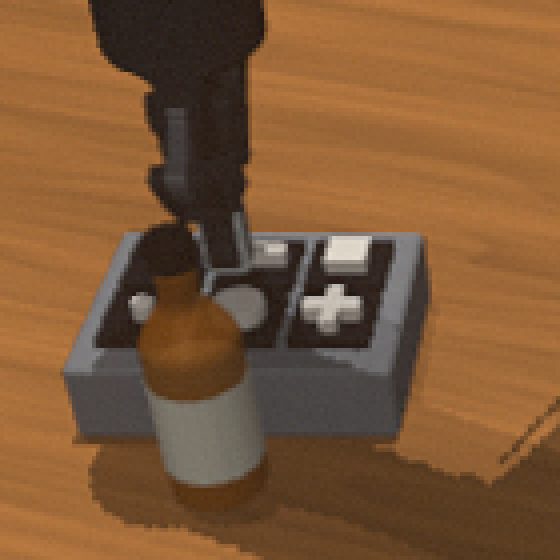

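The fingertip (225,265) is over the round key (238,306), clear of the bottle. Press.

{"method": "drive_tool", "body": {"rows": [[[-0.002,0.004,0.03,0],[0,0,0.03,0],[0,0,0.02,0],[0,0,0.01,0],[0,0,0.008,0],[0,0,0.006,0],[0,0,0.004,0],[0,0,0,0],[0,0,0,0]]]}}

```text
clock: 23.35
tcp_pos: [503.5, -288.6, 54.1]
tcp_rot: [-0.529, 3.097, -0.0]
wrist_force: [-2.3, 3.0, 6.0]
opening: 0.1
```

{"method": "drive_tool", "body": {"rows": [[[0,0,0.006,0],[0,0,0,0],[0,0,0,0]]]}}

```text
clock: 23.6
tcp_pos: [503.6, -288.6, 53.9]
tcp_rot: [-0.53, 3.096, -0.001]
wrist_force: [-4.9, 5.3, 17.5]
opening: -0.2
```

{"method": "drive_tool", "body": {"rows": [[[0,0,-0.02,0],[0,0,-0.03,0],[0,0,-0.03,0],[0,0,-0.03,0],[0,0,0,0],[0,0,0,0]]]}}

```text
clock: 24.1
tcp_pos: [503.7, -288.8, 80.0]
tcp_rot: [-0.528, 3.096, -0.001]
wrist_force: [-0.1, 0.2, -0.2]
opening: -0.1
```

```bash
python3 - <<'E'
from h import *
plan(444.5,-256.5,80)
E
```

```text
t 24.1 tcp [ 503.7 -288.8   80. ] xang -160.6 tilt [ 0.001 -0.    -1.   ] F [-0.1  0.2 -0.2] open -0.1
shift norm [ 1.807e-01  2.005e-01 -1.000e-04] rows>= 2.0
```

Round pressed to its hard stop (17.5 N at z 53.9) and released. Now the square key.

{"method": "drive_tool", "body": {"rows": [[[0.04,0.05,0,0],[0.05,0.05,0,0],[0.05,0.05,0,0],[0.041,0.05,0,0],[0,0,0,0],[0,0,0,0],[0,0,0,0]]]}}

```text
clock: 24.68
tcp_pos: [444.8, -256.7, 79.6]
tcp_rot: [-0.529, 3.096, -0.0]
wrist_force: [0.2, -0.1, 0.9]
opening: -0.1
```

{"method": "drive_tool", "body": {"rows": [[[0,0,0.03,0],[0,0,0.03,0],[0,0,0.02,0],[0,0,0.01,0],[0,0,0.008,0],[0,0,0.006,0],[0,0,0.006,0],[0,0,0.002,0],[0,0,0,0],[0,0,0,0]]]}}

```text
clock: 25.52
tcp_pos: [444.3, -256.7, 53.7]
tcp_rot: [-0.53, 3.096, -0.001]
wrist_force: [-6.4, 6.8, 26.4]
opening: 0.3
```

{"method": "drive_tool", "body": {"rows": [[[0,0,-0.02,0],[0,0,-0.03,0],[0,0,-0.03,0],[0,0,-0.03,0],[0,0,0,0],[0,0,0,0]]]}}

```text
clock: 26.02
tcp_pos: [444.5, -256.6, 79.4]
tcp_rot: [-0.528, 3.096, -0.0]
wrist_force: [-0.5, 0.6, 0.2]
opening: 0.3
```

```bash
python3 - <<'E'
from h import *
plan(458.5,-302.5,80)
E
```

```text
t 26.02 tcp [ 444.5 -256.6   79.4] xang -160.6 tilt [ 0.001 -0.    -1.   ] F [-0.5  0.6  0.2] open 0.3
shift norm [ 0.008  -0.192  -0.0022] rows>= 2.0
```

Square done (26 N at the stop). Now the bar.

{"method": "drive_tool", "body": {"rows": [[[0.002,-0.05,0,0],[0.002,-0.05,0,0],[0.002,-0.05,0,0],[0.002,-0.042,0,0],[0,0,0,0],[0,0,0,0],[0,0,0,0]]]}}

```text
clock: 26.6
tcp_pos: [457.8, -302.7, 78.6]
tcp_rot: [0.527, -3.096, -0.001]
wrist_force: [-0.1, -0.1, 0.4]
opening: -0.0
```

{"method": "drive_tool", "body": {"rows": [[[0,0,0.03,0],[0,0,0.03,0],[0,0,0.02,0],[0,0,0.01,0],[0,0,0.008,0],[0,0,0.006,0],[0,0,0.004,0],[0,0,0.002,0],[0,0,0,0],[0,0,0,0]]]}}

```text
clock: 27.43
tcp_pos: [458.0, -302.1, 53.7]
tcp_rot: [-0.53, 3.096, -0.0]
wrist_force: [-7.4, 9.0, 25.2]
opening: 0.1
```

{"method": "drive_tool", "body": {"rows": [[[0,0,-0.02,0],[0,0,-0.03,0],[0,0,-0.03,0],[0,0,-0.03,0],[0,0,0,0],[0,0,0,0]]]}}

```text
clock: 27.93
tcp_pos: [458.6, -302.6, 79.5]
tcp_rot: [-0.529, 3.096, -0.001]
wrist_force: [0.5, 0.2, 0.2]
opening: 0.5
```

```bash
python3 - <<'E'
from h import *
plan(490,-243,80)
E
```

```text
t 27.93 tcp [ 458.6 -302.6   79.5] xang -160.6 tilt [ 0.001 -0.    -1.   ] F [0.5 0.2 0.2] open 0.5
shift norm [-0.1976  0.1832 -0.0019] rows>= 2.0
```

Bar done (25 N at the stop). Now the cross.

{"method": "drive_tool", "body": {"rows": [[[-0.05,0.046,0,0],[-0.05,0.046,0,0],[-0.05,0.046,0,0],[-0.047,0.045,0,0],[0,0,0,0],[0,0,0,0],[0,0,0,0]]]}}

```text
clock: 28.52
tcp_pos: [489.1, -243.1, 78.6]
tcp_rot: [0.529, -3.096, -0.0]
wrist_force: [-0.3, -0.3, -0.0]
opening: 0.3
```

{"method": "drive_tool", "body": {"rows": [[[0,0,0.03,0],[0,0,0.03,0],[0,0,0.02,0],[0,0,0.01,0],[0,0,0.008,0],[0,0,0.006,0],[0,0,0.004,0],[0,0,0.002,0],[0,0,0,0],[0,0,0,0]]]}}

```text
clock: 29.35
tcp_pos: [489.0, -243.4, 53.7]
tcp_rot: [0.53, -3.096, 0.001]
wrist_force: [-9.3, 4.1, 26.0]
opening: -0.1
```

{"method": "drive_tool", "body": {"rows": [[[0,0,-0.04,0],[0,0,-0.08,0],[0,0,-0.1,0],[0,0,-0.12,0],[0,0,-0.12,0],[0,0,-0.12,0],[0,0,-0.1,0],[0,0,0,0],[0,0,0,0],[0,0,0,0]]]}}

```text
clock: 30.18
tcp_pos: [489.1, -242.8, 220.9]
tcp_rot: [0.528, -3.096, -0.001]
wrist_force: [-0.4, -0.3, -0.5]
opening: 0.3
```

{"method": "drive_tool", "body": {"rows": [[[0,0.12,0,0],[0,0.12,0,0],[0,0.12,0,0],[0,0.12,0,0],[0,0,0,0],[0,0,0,0],[0,0,0,0]]]}}

```text
clock: 30.77
tcp_pos: [449.5, -129.7, 220.8]
tcp_rot: [0.53, -3.095, -0.0]
wrist_force: [-0.5, 0.6, -0.0]
opening: 0.0
```

```bash
python3 - <<'E'
from h import *
plan(0,0,0)
s=snap("scene"); t=snap("top"); save(s,"final.png",None,1)
for n in ("top","scene"):
  for k in "rod dowel_a_top dowel_b_top glue_bottle oil_bottle screw_jar wax_tin sand_block key_round_top key_square_top key_bar_top key_cross_top".split(): print(n,k,[(np.round(d["xyz"]).tolist(),round(d["score"],2)) for d in spotter.place_of(n,k)[:3]])
E
```

```text
t 30.77 tcp [ 449.5 -129.7  220.8] xang -160.6 tilt [-0.001 -0.    -1.   ] F [-0.5  0.6 -0. ] open 0.0
shift norm [1.5217 1.0873 0.8855] rows>= 14.0
top rod [([466.0, 296.0, 100.0], 0.95), ([359.0, 305.0, 93.0], 0.9), ([465.0, 296.0, 103.0], 0.59)]
top dowel_a_top [([722.0, 42.0, 81.0], 0.51), ([717.0, 264.0, 1.0], 0.15)]
top dowel_b_top [([722.0, -27.0, 82.0], 0.46)]
top glue_bottle [([437.0, 376.0, 3.0], 0.93)]
top oil_bottle []
top screw_jar []
top wax_tin []
top sand_block [([439.0, 372.0, 4.0], 0.31)]
top key_round_top []
top key_square_top []
top key_bar_top []
top key_cross_top []
scene rod [([363.0, 309.0, 86.0], 0.87), ([468.0, 297.0, 96.0], 0.76)]
scene dowel_a_top [([719.0, 39.0, 80.0], 0.36), ([393.0, 27.0, 0.0], 0.34)]
scene dowel_b_top [([722.0, -24.0, 85.0], 0.6)]
scene glue_bottle [([440.0, 380.0, 0.0], 0.63)]
scene oil_bottle [([577.0, -273.0, -2.0], 0.64)]
scene screw_jar [([498.0, -23.0, -2.0], 0.78), ([457.0, -304.0, 57.0], 0.4)]
scene wax_tin [([472.0, 216.0, -1.0], 0.68)]
scene sand_block [([388.0, 24.0, 1.0], 0.87)]
scene key_round_top [([507.0, -287.0, 59.0], 0.54)]
scene key_square_top [([444.0, -260.0, 60.0], 0.57)]
scene key_bar_top [([467.0, 299.0, 98.0], 0.73), ([459.0, -306.0, 54.0], 0.42)]
scene key_cross_top [([491.0, -250.0, 58.0], 0.59), ([519.0, -333.0, 59.0], 0.55)]
```

View pics/final.png

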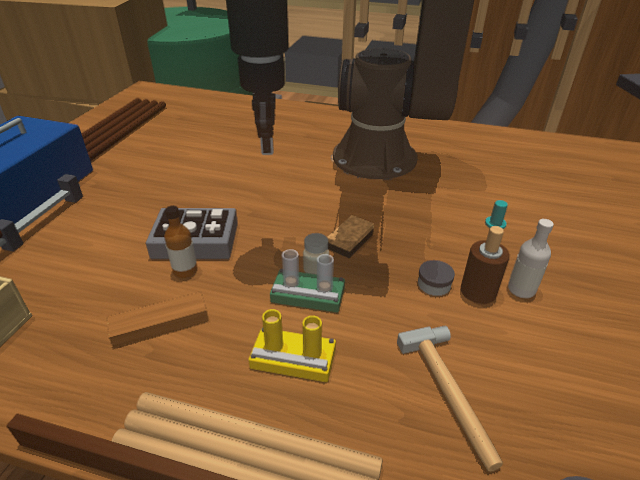

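Everything is in place: rod in its stand (493,245), both dowels at the bottom (290,283 and 325,286), bystanders unmoved, arm clear. Handing in.

```bash
python3 -c "
from h import *
order.finish_job()"
```

```text
the job is handed in; nothing more can be done
```

The job is done and handed in at about 31 s on the robot's clock.

- **Dowels:** I drove both down with the rod. Each hit a hard stop at TCP z ≈138 mm (about 39 N in tube b, 30 N in tube a), against 138.7 mm expected for fully home.
- **Rod:** It is back upright in its stand with the flange seated, and the gripper let go.
- **Keys:** I pressed round, square, bar and cross in that order. Each reached its stop at z ≈53.8 mm with 17–26 N, and I lifted the finger about 25 mm clear of each before the next. I never went to the small key.

**Last checks:** The final picture shows both dowels at the bottom, the rod in its stand, and the arm clear. The bystanders the scene-camera networks found were within about 6 mm of where they started; I only looked at the mallet and offcut by eye.

**Checks that failed or disagreed:**
- The final top view was partly blocked by the arm, so it showed no keys or nearby bystanders.
- In the final views the networks found only the yellow look-alike's dowels. They had confirmed dowel b at z ≈36 mm earlier. Dowel a rests on the hard stop and the pictures.

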